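# Clamp a denture flask in the flask press

### The arm

A 6-joint arm with a two-finger parallel gripper is mounted at the origin on a cart in front of the work surface, level with it; the furniture and walls round the work are solid. World frame = base frame: x ahead of the robot, y to its left, z up, the work surface at z = 0. Lengths are in mm, angles in rad, forces in N, time in s.
With the tool pointing down it reaches from about 275 to 750 mm from the base axis. Payload 10.2 kg.
Tool frame: the origin (TCP) lies midway between the tips of the shut fingers; the grasp point (between the pads) lies tcp_to_grasp behind it (tcp_to_grasp is the distance from the TCP to the grasp point, in mm); z points along the fingers, y is the line along which they close (so a half turn about z gives the same grasp; the last joint's range is limited). The gripper opens to 88 mm and grips with 3 to 60 N. Pads are 18 mm wide; open, the fingers measure 123 mm over their backs; the gripper's body (75 mm by 187 mm) begins 45 mm behind the grasp point.
Start: joints at [-1.402, 0.313, 1.498, -0, 1.331, -0.223], TCP at [200.461, -485.229, 238.72] pointing down, gripper open.
Joint ranges: [-2.94, 2.94], [-0.97, 2.17], [0.19, 2.56], [-1.23, 4.37], [0.02, 3.11], [-2.88, 2.88]. Speed limits (rad/s): [2.39, 2.39, 3.01, 3.14, 3.14, 3.14].

### API

Orientations are given as a 3x3 rotation matrix whose columns are the frame's x, y, z axes.
In Python, from station import * gives the robot as it stands. The module is installed in compiled form; this text tells all that it offers.
- The arm moves only by the tool servo_tool, never from a script. Its arguments are lists of equal length, an entry for each row: "slide": the shift along the world's x, y, z in units of 0.06 m (1.0 is 0.06 m), a list of three; "dr": the turn, a rotation vector about the world's x, y, z in units of 0.08 rad (1.0 is 0.08 rad), a list of three. A call has 1 to 5 rows; each row shifts and turns the commanded pose from where the row before left it; what a row does not reach is not made up. A row lasts 1/8 s, in which the tool goes at most 62.5 mm and 10.7 degrees, less where a joint would pass 70% of its speed; a pose out of reach is approached as far as the arm can. A call with a number of a shift or a turn outside -1 to 1 is refused whole. A call with a gripper value outside its range is refused whole. "gripper" is the opening, from 0 (shut) to 1 (fully open), set as the call begins (left out, the last holds). The fingers move at their own pace and stop on an object; "grip_force" is the grip in N (left out, the last holds). Time passes only in rows, so rows that do not move let the fingers close. It gives the time, the measured TCP pose, the force, the opening and the grip force at its end, in the units of the state.
- observe(): the state, without advancing time (a new reading comes with each control period).
- read_camera(name): name is "scene" or "top" or "wrist"; returns a dict with "img" (400x640x3 uint8, red, green, blue), "z_map" (400x640 float32, mm along the optical axis (not along the pixel's ray), 0 where there is no reading), "fx", "fy", "cx", "cy" (pixels), "R" (3x3) and "t" (3): a world point X has camera coordinates R X + t. Camera axes: x right, y down, z forward; pixel columns grow to the right and rows downward; lengths in mm; the calibration is good to about 2 mm. A picture is of the moment at which its call begins.
- job_done(): hands the job in; it is judged then, once.
Trained networks look in a picture, given as the dict that the camera call returned (one of the last four; its "shot" number tells which), for a name from the list of things; names that differ only in an ending like _2 or _b are one class to them, and where a whole thing is asked for, a point or a joint stands for the part that bears it (a point fixed in the world has none). Each returns a list of dicts, best first, with "conf" (0 to 1); they miss things now and then, are a little off and sometimes report something else, mostly with a low value. They report only what shows in the picture. A call takes as long as a camera call. They do not tell look-alikes from the thing itself.
- regions_of(name, picture): "pixels" (400x640 bool, what is visible of it) and "bbox" ([left, top, width, height] as shares, 0 to 1, of the picture: columns of its width, rows of its height, round what is visible of it).
- landmark_of(name, picture): "point" ([row, column] as shares, 0 to 1, of the picture: columns of its width, rows of its height: a listed point, or the origin of a listed thing).
The state is a dict: "clock": time; "q": joint angles; "qvel": joint speeds; "joint_efforts": joint torques, N m; "eef_pos": TCP position; "ee_rot": TCP orientation; "force": force on the tool from outside, world axes, zero at the start; "ft_torque": the same for the moment, N m; "gripper_width": finger opening in mm; "gripper_force": force on a finger pad.
Only numpy, scipy, OpenCV 4.12 (cv2) and the standard library are available. Lean on these libraries where they do the work, as an engineer would, in place of code of your own. Each camera call takes 0.05 s, during which the arm holds its last target. There are 200 camera calls.

### The job

Load the packed brass flask into the flask press: stand it on the press bed and slide it in under the pressure plate, round end first, until it is fully home against the stop. Then wind the T-bar down (it takes more than a full turn) until the plate clamps the flask firmly, so that the bar has gone stiff and the flask stays held when you let go. Keep the flask upright and leave the paste pot, the printed comb and the aligner tray on the desk where they are.

Things in the scene. Friction and masses are not known exactly. Their poses are not given: they have to be found in the camera images.
- flask: Loose two-part brass flask, about 0.6 kg, 94 mm long (its x), 60 wide (its y). Origin on the underside, 52 mm from the flat end (at its -x) and 42 mm from the round end (at its +x, 30 mm radius). Sides upright, straight from x = -52 to +12 mm. Its halves (lower one 23 mm high) stand 0 to 4 mm apart on hard set stone, so its height is 46 to 50 mm, different each time.
- press: Grey hand screw press bolted to the desk, open towards its own -x, where the robot is. Origin: on the desk under the screw axis, z up. Bed: top 16 mm above the desk, x = -175 to +75 mm, 150 mm wide. A flask that is fully home has its origin at x = 0, y = 0, z = 16 mm, its x axis along the press's, its flat end at x = -52 mm.
- bed_front (a point): Point on top of the bare front part of the press bed, at x = -120, y = 0, z = 16 mm of the press: a flask can be set down with its origin about here, round end away from the robot. The bare part runs from x = -175 to -107 mm.
- v_stop (a point): Middle of the V-shaped stop (two steel blocks 14 mm high), at x = 42, y = 0, z = 16 mm of the press, where the tip of the round end comes to rest. Two guide rails 8 mm high lead to it: a 67 mm wide lane along x from x = -75 to +25 mm, flared to about 85 mm at x = -107 mm.
- crosshead (a point): Middle of the underside of the crosshead, 112 mm above the desk on the screw axis: a beam 36 mm deep along x, 148 mm wide along y, 24 mm high, nuts and boss to 152 mm. It rests on two columns, radius 9 mm, at y = -60 and +60 mm. A gripper held plumb close in front of the flask may meet it or the T-bar: lean it back.
- plate: Round steel pressure plate (54 mm across) at the lower end of the screw. Origin: centre of the underside of it, on the screw axis.
- tbar (a joint): Angle of the screw and T-bar, rad; grows as the bar is turned clockwise seen from above, which drives the plate down 8 mm per turn. At 0 the plate's underside is 77 mm above the desk (61 mm above the bed); 13.5 at most. It stays where it is left; to turn it freely takes 0.2 to 0.35 N m.
- ball_a (a point): Centre of one black ball (22 mm across) of the T-bar: a level round rod 11 mm thick through the screw's head, with a ball 60 mm out on either side of the screw axis, at one height, about 0.2 m above the desk; it sinks with the screw. The head is 30 mm across, from 11 mm below to 14 mm above the rod's axis.
- ball_b (a point): Centre of the other, equal ball of the T-bar.
- pot: White paste pot with a blue foot, 68 mm across and 43 mm high, standing on the desk; a bystander. Origin: centre of the underside.
- comb: White printed comb, 76 x 118 x 20 mm, lying on the desk; a bystander. Origin: centre of the underside.
- aligner: Clear aligner tray, 32 x 62 x 10 mm, lying on the desk; a bystander. Origin: centre of the underside.
Things that resemble listed ones, but are neither listed nor needed, are in the scene too. What is shaped like the flask but black is not meant.

How it is judged:
By the outcome, as a careful person would: the job done as asked, in the order asked, and still so for the second after the job is handed in, with the robot touching nothing.
It also fails if it takes over 72 s, if anything falls off the work surface, if the arm or the gripper's body presses on something with over 40 N, if the wrist force passes 120 N, or if a joint passes its speed limit or range.

## Working session

There is one attempt and no reset: what is moved stays moved. The work goes in short steps, Python scripts to look and compute and a tool call to move; the robot and the scene stay as the last step left them, time stands still between calls to the robot, and variables do not carry over. Pictures are saved under pics/ and viewed, at most 10 in all, crops included, and the job is handed in when it is done.

Besides the shell and the picture viewer there is one more tool, called after "Request:" as name(argument=value, ...) on one line, values as JSON. servo_tool: Moves the arm, as the interface text tells. Its arguments: {"type":"object","properties":{"slide":{"type":"array","items":{"type":"array","items":{"type":"number"}}},"dr":{"type":"array","items":{"type":"array","items":{"type":"number"}}},"gripper":{"type":"number"},"grip_force":{"type":"number"}},"required":["slide","dr"]}

```bash
mkdir -p pics; cat > h.py <<'E'
from station import *
import numpy as np, cv2
def pix(p,c):  # world of pixel (row,col) shares/px via depth
    pass
def back(P,r,c,z=None):
    r=int(round(r));c=int(round(c))
    w=P["z_map"][max(r-2,0):r+3,max(c-2,0):c+3]; w=w[w>0]
    z=np.median(w) if z is None else z
    X=np.array([(c-P["cx"])/P["fx"]*z,(r-P["cy"])/P["fy"]*z,z])
    return P["R"].T@(X-P["t"])
def plane(P,r,c,h):  # intersect ray with world z=h
    d=P["R"].T@np.array([(c-P["cx"])/P["fx"],(r-P["cy"])/P["fy"],1]); o=-P["R"].T@P["t"]
    return o+d*(h-o[2])/d[2]
def cloud(P,m):
    r,c=np.nonzero(m&(P["z_map"]>0)); z=P["z_map"][r,c]
    X=np.stack([(c-P["cx"])/P["fx"]*z,(r-P["cy"])/P["fy"]*z,z],1)
    return (X-P["t"])@P["R"]
def save(P,n,crop=None,s=1):
    i=P["img"][:,:,::-1]
    if crop: i=i[crop[0]:crop[1],crop[2]:crop[3]]
    cv2.imwrite("pics/"+n,cv2.resize(i,None,fx=s,fy=s))
E
python3 - <<'E'
from h import *
s=observe(); print(s["clock"],s["eef_pos"],s["ee_rot"],s["gripper_width"])
import json
for n in ["scene","top"]:
    P=read_camera(n); save(P,n+"1.png")
    print(n,"cam at",-P["R"].T@P["t"])
    for k in ["flask","press","pot","comb","aligner","plate","tbar"]:
        for d in regions_of(k,P)[:3]:
            C=cloud(P,d["pixels"]); b=d["bbox"]
            print(k,round(d["conf"],2),[int(b[0]*640),int(b[1]*400),int(b[2]*640),int(b[3]*400)],np.median(C,0).round() if len(C) else None, np.percentile(C[:,2],95).round(1) if len(C) else None)
    for k in ["flask","press","bed_front","v_stop","crosshead","plate","ball_a","ball_b"]:
        for d in landmark_of(k,P)[:2]:
            r,c=d["point"][0]*400,d["point"][1]*640
            print("L",k,round(d["conf"],2),int(r),int(c),back(P,r,c).round(1))
E
```

```text
0.0 [ 200.4260008  -484.97010777  238.16723141] [[ 9.24214394e-01  3.81873946e-01 -2.10629651e-04]
 [ 3.81873893e-01 -9.24213567e-01  1.26948738e-03]
 [ 2.90117375e-04 -1.25371248e-03 -9.99999172e-01]] 88.20678685391364
scene cam at [121.80630012 532.25599563 848.73593418]
flask 0.66 [341, 273, 35, 39] [368.  77.  45.] 47.6
flask 0.62 [371, 187, 29, 24] [ 485. -242.   44.] 49.1
press 0.98 [274, 154, 97, 105] [608. -54.  17.] 204.1
comb 0.91 [219, 263, 42, 29] [632. 203.  18.] 22.4
aligner 0.44 [320, 182, 13, 9] [ 676. -223.    8.] 10.7
plate 0.7 [289, 151, 30, 58] [628. -54. 204.] 215.8
tbar 0.75 [290, 153, 29, 35] [631. -55. 206.] 216.3
L flask 0.86 202 385 [ 474.2 -234.9   35.2]
L flask 0.78 299 361 [349.9  93.5  45.5]
L press 0.62 220 306 [628.9 -45.8  16.4]
L bed_front 0.68 232 344 [512.  -76.4  15.4]
L v_stop 0.9 213 293 [629.8   4.9  87.9]
L v_stop 0.5 318 293 [447.2 225.3  43. ]
L crosshead 0.81 191 305 [624.8 -44.  139.3]
L plate 0.59 198 304 [613.5 -25.3 130.5]
L ball_a 0.72 181 290 [628.4   6.7 205.9]
L ball_a 0.72 152 315 [ 773.  -275.3   61.5]
L ball_b 0.72 181 290 [628.4
[... 505 characters left out ...]
23] [463. 209.  43.] 46.6
aligner 0.7 [387, 135, 17, 21] [ 673. -225.    9.] 13.6
plate 0.67 [305, 142, 67, 29] [633. -64. 209.] 217.3
tbar 0.58 [302, 141, 69, 17] [635. -64. 210.] 217.7
L flask 0.96 276 281 [374.4  61.4  46.9]
L flask 0.7 217 415 [ 503.3 -248.    47.2]
L press 0.91 164 331 [616.6 -52.  128.8]
L bed_front 0.92 211 342 [521.3 -82.2  16.5]
L v_stop 0.63 146 330 [676.5 -56.6  17.4]
L v_stop 0.24 218 414 [ 501. -248.   47.]
L crosshead 0.93 156 337 [622.3 -61.8 210.3]
L plate 0.96 161 334 [620.2 -57.5 146.9]
L ball_a 0.91 155 309 [622.8  -4.  211.8]
L ball_a 0.84 141 368 [ 652.1 -122.6  210. ]
L ball_b 0.91 155 309 [622.8  -4.  211.8]
L ball_b 0.84 141 368 [ 652.1 -122.6  210. ]
```

View pics/scene1.png

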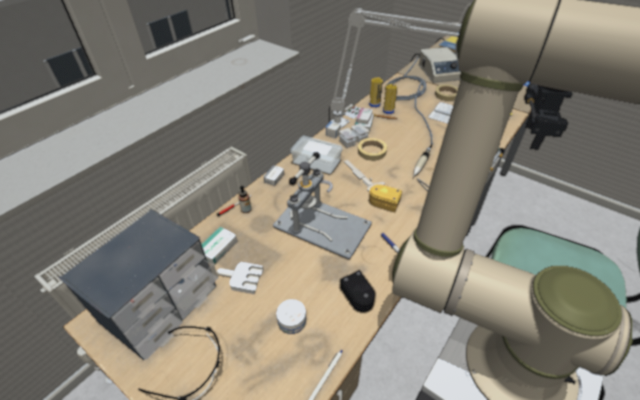

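View pics/top1.png

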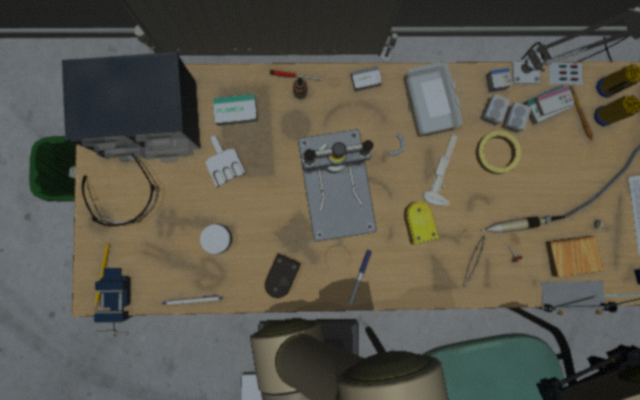

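The scene view shows the brass flask at (385,197) and the press at about (320,215). The top view shows brass at (421,222), the press at (338,185), the T-bar balls at (309,155) and (368,146), the pot at (215,239), the comb at (225,162) and the aligner at (397,145).

Things that could be taken for the flask in the top view: the black twin at (281,275), the yellow ring (499,151), the wooden block (573,257) and the brass cylinders (617,90). I choose the yellow flask at (421,222) and will check it in a close crop.

```bash
python3 - <<'E'
from h import *
P=read_camera("top"); save(P,"crop1.png",(120,260,285,455),4.5)
S=read_camera("scene")
for n,Q in (("top",P),("scene",S)):
    hsv=cv2.cvtColor(Q["img"],cv2.COLOR_RGB2HSV)
    m=(hsv[...,1]>140)&(hsv[...,0]>15)&(hsv[...,0]<35)
    C=np.zeros((400,640,3)); 
    r,c=np.indices((400,640)); z=Q["z_map"]
    X=np.stack([(c-Q["cx"])/Q["fx"]*z,(r-Q["cy"])/Q["fy"]*z,z],-1); W=(X-Q["t"])@Q["R"]
    m&=(abs(W[...,0]-490)<90)&(abs(W[...,1]+242)<80)
    C=W[m&(W[...,2]>38)]
    print(n,len(C),C.mean(0).round(1),np.percentile(C[:,2],[5,50,95]).round(1))
    rect=cv2.minAreaRect(C[:,:2].astype(np.float32)); print(rect)
    # bed plane
    mb=(abs(W[...,2]-16)<5)&(abs(W[...,0]-560)<120)&(abs(W[...,1]+65)<100); B=W[mb]; print("bed",len(B),np.median(B,0).round(1), cv2.minAreaRect(B[:,:2].astype(np.float32)))
    d=W[(abs(W[...,2])<6)&(abs(W[...,0]-490)<150)&(abs(W[...,1]+200)<150)]; print("desk z",np.median(d[:,2]))
E
```

```text
top 922 [ 493.  -261.8   47.1] [41.9 47.3 51.3]
((495.7745361328125, -262.5942687988281), (91.81867980957031, 60.318607330322266), 12.409406661987305)
bed 4127 [544.2 -74.4  16.4] ((576.7396240234375, -72.55386352539062), (229.89552307128906, 150.19271850585938), 8.308143615722656)
desk z 0.7162117729790156
scene 296 [ 487.9 -251.3   45.8] [40.4 46.6 49.2]
((491.5102844238281, -257.53106689453125), (87.62479400634766, 57.344146728515625), 7.522809982299805)
bed 2575 [551.  -62.4  16. ] ((575.74755859375, -69.84281921386719), (231.19981384277344, 154.29116821289062), 8.271519660949707)
desk z -0.0392512480881072
```

View pics/crop1.png

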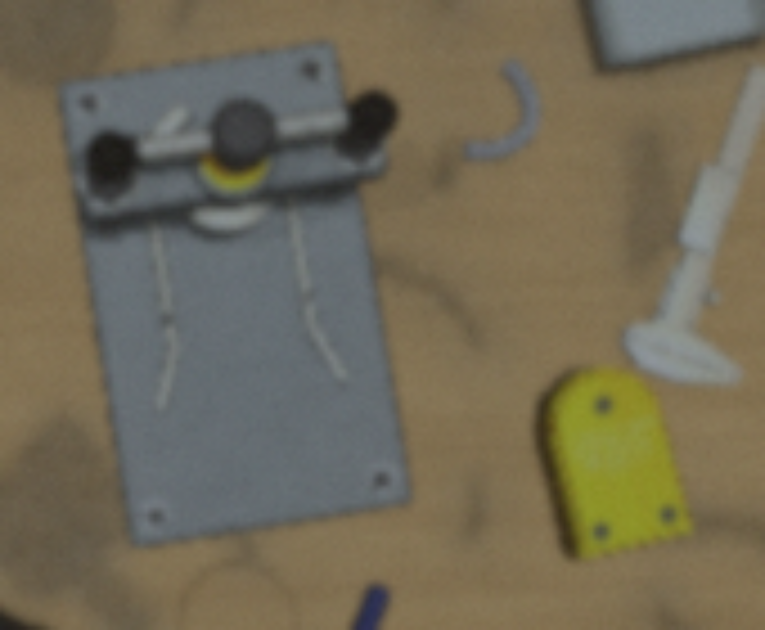

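The crop shows the yellow brass flask at (615,465), round end up at (600,375), which points away from the robot. It stands next to a white caliper at (680,350). The press points the same way, with its open side down and both ball ends at (112,158) and (372,118). I'll move the wrist camera over for a second view.

Request:
servo_tool(slide=[[0.65,0.62,0.1],[0.65,0.62,0.1],[0.65,0.62,0.1],[0.65,0.62,0.1],[0.65,0.62,0.1]], dr=[[0,0,-0.4],[0,0,-0.4],[0,0,-0.4],[0,0,-0.4],[0,0,-0.4]], gripper=1)

```text
clock: 2.33
eef_pos: [396.5, -297.9, 269.1]
ee_rot: [[0.974, 0.229, 0.0], [0.229, -0.974, -0.0], [0.0, 0.0, -1.0]]
force: [0.3, -1.3, 0.4]
gripper_width: 88.2
gripper_force: 0.0
```

```bash
cat >> h.py <<'E'
def world(Q):
    r,c=np.indices((400,640)); z=Q["z_map"].astype(float)
    X=np.stack([(c-Q["cx"])/Q["fx"]*z,(r-Q["cy"])/Q["fy"]*z,z],-1); return (X-Q["t"])@Q["R"]
def yellow(Q):
    hsv=cv2.cvtColor(Q["img"],cv2.COLOR_RGB2HSV)
    return (hsv[...,1]>140)&(hsv[...,0]>15)&(hsv[...,0]<35)&(Q["z_map"]>0)
def fitflask(Q,near,zmin,zmax,rad=90):
    W=world(Q); m=yellow(Q)&(abs(W[...,0]-near[0])<rad)&(abs(W[...,1]-near[1])<rad)&(W[...,2]>zmin)&(W[...,2]<zmax)
    m=cv2.morphologyEx(m.astype(np.uint8),cv2.MORPH_OPEN,np.ones((3,3)))>0
    C=W[m]; zt=np.percentile(C[:,2],50)
    # outline at the top height via ray-plane
    r,c=np.nonzero(m); O=np.array([plane(Q,a,b,zt) for a,b in zip(r,c)])
    (cx,cy),(w,h),a=cv2.minAreaRect(O[:,:2].astype(np.float32))
    if w<h: w,h,a=h,w,a-90
    a=(a+90)%180-90; u=np.array([np.cos(np.radians(a)),np.sin(np.radians(a))])
    o=np.array([cx,cy])+5*u   # origin: mid-length is at -5
    return len(C),zt,o,a,(w,h)
E
python3 - <<'E'
from h import *
s=observe(); print(s["clock"],s["eef_pos"].round(1),s["ee_rot"].round(3),tcp_to_grasp if 'tcp_to_grasp' in globals() else s.keys())
P=read_camera("wrist"); save(P,"w1.png"); print(-P["R"].T@P["t"],P["fx"])
try: print(fitflask(P,(490,-255),35,60))
except Exception as e: print(e)
print(fitflask(read_camera("top"),(490,-255),35,60))
E
```

```text
2.325 [ 396.5 -297.9  269.1] [[ 0.974  0.229  0.   ]
 [ 0.229 -0.974 -0.   ]
 [ 0.     0.    -1.   ]] 18.700000000000003
[ 477.31659565 -279.34063004  415.0091912 ] 357.871127074609
(5379, np.float64(46.771144979438716), array([ 499.15275119, -261.94630275]), 13.13985824584961, (89.54116821289062, 58.84382629394531))
(936, np.float64(47.233198771274544), array([ 500.01416644, -260.19102229]), 12.902612686157227, (92.30297088623047, 60.18336486816406))
```

View pics/w1.png

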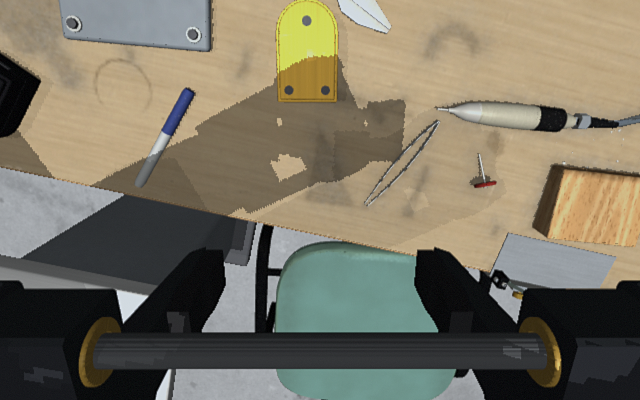

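The wrist view shows the brass flask at (307,50), round end up, flat end at row 102. Both views agree: origin about (500.5,-261), yaw 13°, top about 47 mm. Now I lean back and descend.

Request:
servo_tool(slide=[[0.15,0.06,-0.28],[0.15,0.06,-0.28],[0.15,0.06,-0.28],[0.15,0.06,-0.28],[0.15,0.06,-0.28]], dr=[[0.23,-0.97,0],[0.23,-0.97,0],[0.23,-0.97,0],[0.23,-0.97,0],[0.23,-0.97,0]])

```text
clock: 3.05
eef_pos: [440.2, -281.8, 184.3]
ee_rot: [[0.896, 0.229, 0.38], [0.211, -0.973, 0.089], [0.39, 0.0, -0.921]]
force: [1.3, 1.3, 0.4]
gripper_width: 88.2
gripper_force: 0.0
```

Request:
servo_tool(slide=[[0.15,0.06,-0.28],[0.15,0.06,-0.28],[0.15,0.06,-0.28],[0.15,0.06,-0.28]], dr=[[0.23,-0.97,0],[0.23,-0.97,0],[0.23,-0.97,0],[0.23,-0.97,0]])

```text
clock: 3.55
eef_pos: [476.2, -267.5, 117.1]
ee_rot: [[0.732, 0.229, 0.642], [0.173, -0.973, 0.15], [0.659, 0.001, -0.752]]
force: [0.5, -0.8, -0.5]
gripper_width: 88.2
gripper_force: 0.0
```

```bash
python3 - <<'E'
from h import *
s=observe(); R=s["ee_rot"]; print(s["clock"],s["eef_pos"].round(1),R.round(3),"lean",np.degrees(np.arcsin(np.hypot(*R[:2,2]))))
P=read_camera("wrist"); print(-P["R"].T@P["t"])
print(fitflask(P,(490,-255),35,60))
# bed from wrist/top
W=world(P); 
for Q in (P,read_camera("top"),read_camera("scene")):
    W=world(Q); m=(abs(W[...,2]-16)<5)&(abs(W[...,0]-560)<120)&(abs(W[...,1]+65)<100); B=W[m]; print(len(B),len(B) and (np.median(B[:,2]),cv2.minAreaRect(B[:,:2].astype(np.float32))))
    for k in ["plate","press","bed_front","v_stop","crosshead"]:
        for d in landmark_of(k,Q)[:1]:
            r,c=d["point"][0]*400,d["point"][1]*640
            h={"plate":77,"press":0,"bed_front":16,"v_stop":16,"crosshead":112}[k]
            print(k,round(d["conf"],2),plane(Q,r,c,h).round(1))
E
```

```text
3.55 [ 476.2 -267.5  117.1] [[ 0.732  0.229  0.642]
 [ 0.173 -0.973  0.15 ]
 [ 0.659  0.001 -0.752]] lean 41.24567148134262
[ 443.06897821 -275.71369984  282.11350446]
(9051, np.float64(46.873846207475104), array([ 499.07203276, -261.85990285]), 12.963294982910156, (90.12741088867188, 58.29010009765625))
33889 (np.float64(15.719493738875947), ((571.923583984375, -72.920166015625), (220.6827850341797, 150.28848266601562), 8.229777336120605))
plate 0.56 [634.  -68.2  77. ]
press 0.89 [639.8 -61.1   0. ]
bed_front 0.65 [516.2 -79.7  16. ]
v_stop 0.75 [675.9 -53.9  16. ]
4128 (np.float64(16.54497630794964), ((576.3192138671875, -72.59651184082031), (229.01817321777344, 150.15240478515625), 8.349252700805664))
plate 0.63 [640.  -63.2  77. ]
press 0.93 [637.2 -68.3   0. ]
bed_front 0.63 [518.5 -83.4  16. ]
v_stop 0.67 [677.5 -62.9  16. ]
crosshead 0.82 [639.6 -66.  112. ]
2568 (np.float64(15.897141475426828), ((575.6830444335938, -68.96878051757812), (230.61500549316406, 152.87054443359375), 8.487168312072754))
plate 0.82 [634.4 -52.8  77. ]
press 0.6 [631.5 -60.6  -0. ]
bed_front 0.71 [514.5 -81.3  16. ]
v_stop 0.98 [674.9 -53.9  16. ]
```

Request:
servo_tool(slide=[[0.01,0.01,-0.5],[0,0,-0.5],[0,0,-0.4],[0,0,-0.25],[0,0,0]], dr=[[0,0,0],[0,0,0],[0,0,0],[0,0,0],[0,0,0]])

```text
clock: 5.08
eef_pos: [476.8, -265.9, 17.7]
ee_rot: [[0.734, 0.23, 0.639], [0.172, -0.973, 0.153], [0.657, -0.003, -0.754]]
force: [-0.2, -0.2, 0.6]
gripper_width: 87.9
gripper_force: 0.0
```

Request:
servo_tool(slide=[[0,0,0],[0,0,0],[0,0,0],[0,0,0],[0,0,0]], dr=[[0,0,0],[0,0,0],[0,0,0],[0,0,0],[0,0,0]], gripper=0, grip_force=60)

```text
clock: 5.7
eef_pos: [477.2, -266.3, 19.0]
ee_rot: [[0.733, 0.23, 0.641], [0.173, -0.973, 0.152], [0.658, -0.0, -0.753]]
force: [-2.9, 0.3, 5.5]
gripper_width: 59.6
gripper_force: 60.0
```

Request:
servo_tool(slide=[[0,0,0.1],[0,0,0.3],[0,0,0.5],[0,0,0.5],[0,0,0]], dr=[[0,0,0],[0,0,0],[0,0,0],[0,0,0],[0,0,0]])

```text
clock: 6.32
eef_pos: [477.2, -266.6, 103.5]
ee_rot: [[0.733, 0.23, 0.64], [0.175, -0.973, 0.15], [0.658, 0.002, -0.753]]
force: [0.4, 0.8, -7.6]
gripper_width: 59.7
gripper_force: 60.0
```

```bash
python3 - <<'E'
from h import *
s=observe(); R=s["ee_rot"]; print(s["clock"],s["eef_pos"].round(1),R.round(3),s["force"],s["gripper_width"])
P=read_camera("wrist"); save(P,"w2.png")
W=world(P); m=yellow(P)&(W[...,2]>60)
C=W[m]; print(len(C))
if len(C): 
  # plane fit of the top
  zt=np.percentile(C[:,2],70); T=C[abs(C[:,2]-np.median(C[:,2]))<12]; A=np.c_[T[:,:2]-T[:,:2].mean(0),np.ones(len(T))]; print("tilt",np.linalg.lstsq(A,T[:,2],rcond=None)[0],zt)
print(fitflask(P,s["eef_pos"],60,160,130)); print(fitflask(read_camera("top"),s["eef_pos"],60,160,130))
E
```

```text
6.325 [ 477.2 -266.6  103.5] [[ 0.733  0.23   0.64 ]
 [ 0.175 -0.973  0.15 ]
 [ 0.658  0.002 -0.753]] [ 0.37512706  0.78081391 -7.61617338] 59.67692524279939
29080
tilt [ 1.32932208e-02 -1.11723930e-03  1.30760686e+02] 131.71270799011205
(26600, np.float64(131.22618255595904), array([ 497.61693679, -262.38055508]), 13.05276107788086, (91.10140991210938, 58.21921157836914))
(1148, np.float64(130.1053464149943), array([ 498.05881889, -257.52051609]), 15.814659118652344, (93.55448913574219, 66.91549682617188))
```

View pics/w2.png

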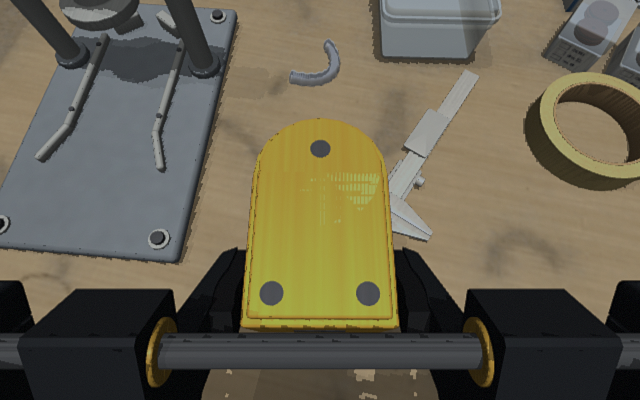

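The wrist view shows the flask held level between the pads, round end at (320,120), with the press rails at (75,95) and (165,110). Next: carry it over bed_front and match its yaw to the press.

Request:
servo_tool(slide=[[0.07,0.76,0],[0.07,0.76,0],[0.07,0.76,0],[0.07,0.76,0],[0,0,-0.5]], dr=[[0,0,-0.26],[0,0,-0.26],[0,0,-0.26],[0,0,-0.26],[0,0,0]])

```text
clock: 7.05
eef_pos: [493.4, -80.6, 71.9]
ee_rot: [[0.745, 0.152, 0.649], [0.115, -0.988, 0.101], [0.657, -0.001, -0.754]]
force: [0.4, -2.0, -6.8]
gripper_width: 59.6
gripper_force: 60.0
```

```bash
python3 - <<'E'
from h import *
s=observe(); R=s["ee_rot"]; print(s["clock"],s["eef_pos"].round(1),np.degrees(np.arctan2(R[1,2],R[0,2])),s["force"],s["gripper_width"])
P=read_camera("wrist"); save(P,"w3.png")
print(fitflask(P,s["eef_pos"]+[0,0,0],70,130,130))
W=world(P); z=W[...,2]
# rails: points 20..28 mm high; columns: higher
o=np.array([636.5,-63.6]); a=np.radians(8.3); u=np.array([np.cos(a),np.sin(a)]); n=np.array([-u[1],u[0]])
D=W[...,:2]-o; px=D@u; py=D@n
m=(z>20.5)&(z<28)&(px>-100)&(px<-10)&(abs(py)<50)&~yellow(P)
for lo in range(-105,-20,10):
    k=m&(px>lo)&(px<lo+10); y=py[k]; L=y[y>0]; Rr=y[y<0]
    print(lo,len(L),len(Rr),np.round([np.median(L) if len(L) else 0,np.median(Rr) if len(Rr) else 0],1))
for sg in (1,-1):
    k=(z>40)&(z<105)&(abs(py-sg*60)<15)&(abs(px)<25)
    print("col",k.sum(),k.any() and (px[k].min(),np.median(px[k]),np.percentile(py[k],[2,50,98])))
E
```

```text
7.05 [493.4 -80.6  71.9] 8.804321880791509 [ 0.37405569 -1.99746318 -6.82176895] 59.64374765611168
(23730, np.float64(99.58962194830258), array([514.3548146 , -78.05361181]), 8.693694114685059, (90.66375732421875, 58.19995880126953))
-105 6 70 [ 48.3 -44. ]
-95 0 65 [  0.  -42.7]
-85 0 2 [  0.  -41.6]
-75 0 0 [0 0]
-65 0 8 [  0.  -37.7]
-55 9 86 [ 38.6 -36.1]
-45 96 109 [ 36.9 -35.5]
-35 104 105 [ 36.6 -35.3]
-25 98 95 [ 36.7 -35.7]
col 2233 (np.float64(-10.880277638539761), np.float64(-7.9805713902867375), array([51.75077262, 58.18089483, 67.80479008]))
col 2321 (np.float64(-11.032482891680832), np.float64(-8.034834175676503), array([-66.60721643, -56.87403673, -50.61471123]))
```

View pics/w3.png

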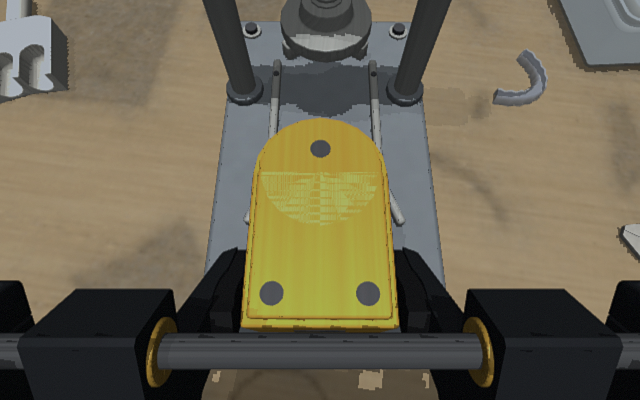

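The wrist view shows the flask centred ahead of the flared rails at (250,220) and (398,215), with the columns clear. I'll lower it with small corrections.

Request:
servo_tool(slide=[[0,0,-0.25],[0,0,-0.25],[0,0,0]], dr=[[0,0,-0.1],[0,0,0],[0,0,0]])

```text
clock: 7.48
eef_pos: [492.9, -83.7, 40.9]
ee_rot: [[0.749, 0.139, 0.648], [0.103, -0.99, 0.094], [0.655, -0.004, -0.756]]
force: [-0.7, -0.6, -7.1]
gripper_width: 59.2
gripper_force: 60.0
```

Request:
servo_tool(slide=[[0,0,-0.07],[0,0,-0.03],[0,0,0]], dr=[[0,0,0],[0,0,0],[0,0,0]])

```text
clock: 7.85
eef_pos: [493.9, -83.9, 36.6]
ee_rot: [[0.746, 0.14, 0.651], [0.105, -0.99, 0.093], [0.658, -0.001, -0.753]]
force: [-0.8, 0.2, -6.9]
gripper_width: 59.6
gripper_force: 60.0
```

Request:
servo_tool(slide=[[0,0,-0.03],[0,0,0]], dr=[[0,0,0],[0,0,0]])

```text
clock: 8.1
eef_pos: [494.0, -83.9, 35.0]
ee_rot: [[0.745, 0.14, 0.652], [0.105, -0.99, 0.093], [0.658, -0.0, -0.753]]
force: [-1.7, -0.2, -3.7]
gripper_width: 59.5
gripper_force: 60.0
```

Request:
servo_tool(slide=[[0.33,0.049,0],[0.33,0.049,0],[0.33,0.049,0],[0.33,0.049,0],[0,0,0]], dr=[[0,0,0],[0,0,0],[0,0,0],[0,0,0],[0,0,0]], grip_force=30)

```text
clock: 8.72
eef_pos: [573.7, -71.7, 34.9]
ee_rot: [[0.745, 0.142, 0.652], [0.106, -0.99, 0.094], [0.658, -0.0, -0.753]]
force: [3.7, 0.1, -0.9]
gripper_width: 59.6
gripper_force: 30.0
```

Request:
servo_tool(slide=[[0.25,0.037,0],[0.25,0.037,0],[0,0,0]], dr=[[0,0,0],[0,0,0],[0,0,0]])

```text
clock: 9.1
eef_pos: [603.0, -67.6, 34.9]
ee_rot: [[0.745, 0.141, 0.652], [0.106, -0.99, 0.093], [0.658, -0.001, -0.753]]
force: [2.2, -0.2, -1.7]
gripper_width: 59.8
gripper_force: 30.0
```

Request:
servo_tool(slide=[[0.08,0.012,0],[0.05,0.007,0],[0,0,0]], dr=[[0,0,0],[0,0,0],[0,0,0]])

```text
clock: 9.48
eef_pos: [610.5, -66.7, 34.9]
ee_rot: [[0.746, 0.14, 0.651], [0.105, -0.99, 0.093], [0.658, -0.001, -0.753]]
force: [-2.1, 0.3, 0.7]
gripper_width: 59.9
gripper_force: 30.0
```

Request:
servo_tool(slide=[[0.025,0.004,0],[0,0,0]], dr=[[0,0,0],[0,0,0]])

```text
clock: 9.72
eef_pos: [612.0, -66.4, 34.8]
ee_rot: [[0.746, 0.14, 0.651], [0.105, -0.99, 0.093], [0.658, -0.001, -0.753]]
force: [-5.2, -1.6, 2.4]
gripper_width: 59.9
gripper_force: 30.0
```

Request:
servo_tool(slide=[[0.025,0.004,0],[0,0,0]], dr=[[0,0,0],[0,0,0]])

```text
clock: 9.98
eef_pos: [612.3, -66.3, 34.8]
ee_rot: [[0.747, 0.139, 0.65], [0.105, -0.99, 0.092], [0.657, -0.0, -0.754]]
force: [-25.6, -2.6, 16.9]
gripper_width: 59.9
gripper_force: 30.0
```

Request:
servo_tool(slide=[[0,0,0],[0,0,0],[0,0,0],[0,0,0]], dr=[[0,0,0],[0,0,0],[0,0,0],[0,0,0]], gripper=1)

```text
clock: 10.48
eef_pos: [613.9, -66.0, 34.7]
ee_rot: [[0.746, 0.141, 0.651], [0.105, -0.99, 0.093], [0.658, -0.001, -0.753]]
force: [-0.1, -0.3, -0.6]
gripper_width: 88.0
gripper_force: 0.0
```

Request:
servo_tool(slide=[[-0.3,-0.045,0.3],[-0.5,-0.07,0.5],[-0.6,-0.09,0.5],[-0.6,-0.09,0.5],[0,0,0]], dr=[[0,0,0],[0,0,0],[0,0,0],[0,0,0],[0,0,0]])

```text
clock: 11.1
eef_pos: [493.4, -84.4, 144.6]
ee_rot: [[0.744, 0.139, 0.654], [0.106, -0.99, 0.09], [0.66, 0.002, -0.752]]
force: [0.4, 0.1, 0.2]
gripper_width: 88.2
gripper_force: 0.0
```

```bash
python3 - <<'E'
from h import *
s=observe(); print(s["clock"],s["eef_pos"].round(1),s["force"].round(1))
P=read_camera("wrist"); save(P,"w4.png")
W=world(P); z=W[...,2]
o=np.array([636.4,-63.0]); a=np.radians(8.3); u=np.array([np.cos(a),np.sin(a)]); n=np.array([-u[1],u[0]])
D=W[...,:2]-o; px=D@u; py=D@n
m=yellow(P)&(abs(px)<90)&(abs(py)<50)
print("flask",m.sum(),"x min",np.percentile(px[m],[.5,2,5]),"y",np.percentile(py[m],[1,50,99]),"ztop",np.percentile(z[m],[50,90,99]))
k=m&(z<58)&(z>20)&(px<-45); A=np.polyfit(py[k],px[k],1); print("flat end slope",A, k.sum())
for Q in (read_camera("top"),read_camera("scene")):
  for d in landmark_of("ball_a",Q)[:4]:
    r,c=d["point"][0]*400,d["point"][1]*640
    print("ball",round(d["conf"],2),int(r),int(c),plane(Q,r,c,205).round(1),back(Q,r,c).round(1))
E
```

```text
11.1 [493.4 -84.4 144.6] [0.4 0.1 0.2]
flask 5437 x min [-53.75141706 -53.53590762 -53.34128821] y [-29.67693984  -0.96662789  28.2335674 ] ztop [ 62.54843081 148.67203913 149.60325288]
flat end slope [ 1.05318413e-02 -5.29148053e+01] 1341
ball 0.88 153 305 [628.8   3.  205. ] [627.4   3.9 208.8]
ball 0.62 141 367 [ 651.9 -121.8  205. ] [ 649.8 -120.4  211.3]
ball 0.76 156 316 [ 638.4 -114.2  205. ] [ 638.  -111.5  205.8]
ball 0.55 181 291 [628.9   1.1 205. ] [625.9   5.4 209.6]
```

View pics/w4.png

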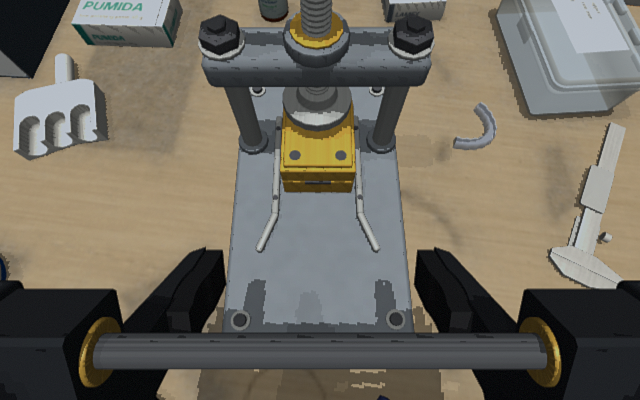

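The wrist view shows the flask square in the lane, with its flat end at (318,185) and the plate above it at (317,110). The flat end measures x≈-52.9 with 0.6° yaw, so it is home. Next I come upright with shut fingers behind the left arm of the T-bar.

Request:
servo_tool(slide=[[0.1,0.12,0.4],[0.1,0.12,0.4],[0.1,0.12,0.4],[0.2,0.12,0.4],[0.2,0.12,0.2]], dr=[[-0.14,0.99,0],[-0.14,0.99,0],[-0.14,0.99,0],[-0.14,0.99,0],[-0.14,0.99,0]], gripper=0)

```text
clock: 11.98
eef_pos: [535.4, -48.0, 242.0]
ee_rot: [[0.931, 0.146, 0.335], [0.134, -0.989, 0.058], [0.34, -0.009, -0.94]]
force: [-0.6, 0.7, -0.3]
gripper_width: 40.2
gripper_force: 0.0
```

Request:
servo_tool(slide=[[0.3,0.12,0.2],[0.3,0.12,0.1],[0.25,0.12,0],[0.2,0.1,0],[0,0,0]], dr=[[-0.14,0.99,0],[-0.14,0.99,0],[-0.14,0.99,0],[-0.14,0.99,0],[0,0,0]])

```text
clock: 12.6
eef_pos: [598.5, -20.0, 257.4]
ee_rot: [[0.989, 0.144, 0.025], [0.144, -0.989, 0.015], [0.027, -0.012, -1.0]]
force: [-0.4, -0.2, -0.7]
gripper_width: 0.1
gripper_force: 0.0
```

```bash
python3 - <<'E'
from h import *
s=observe(); print(s["clock"],s["eef_pos"].round(1),s["ee_rot"].round(2),s["q"].round(2))
P=read_camera("wrist"); save(P,"w5.png")
W=world(P); z=W[...,2]
m=(z>188)&(z<225)&(abs(W[...,0]-636)<80)&(abs(W[...,1]+63)<80)
B=W[m]; print(len(B),cv2.minAreaRect(B[:,:2].astype(np.float32)),np.percentile(z[m],[5,50,95,99]))
g=(z>188)&(z<225)&(np.hypot(W[...,0]-636.4,W[...,1]+63)<47)&(np.hypot(W[...,0]-636.4,W[...,1]+63)>20)
G=W[g]; print("rod top z",np.percentile(G[:,2],[50,90,98]),"left",np.median(G[G[:,1]>-63],0),"right",np.median(G[G[:,1]<-63],0))
for d in landmark_of("ball_a",P)[:3]:
    r,c=d["point"][0]*400,d["point"][1]*640; print(d["conf"],r,c,plane(P,r,c,205),back(P,r,c))
E
```

```text
12.6 [598.5 -20.  257.4] [[ 0.99  0.14  0.03]
 [ 0.14 -0.99  0.02]
 [ 0.03 -0.01 -1.  ]] [-0.24  0.45  1.25  0.02  1.42  1.19]
7083 ((636.18408203125, -62.30108642578125), (29.077693939208984, 139.99134826660156), 10.460288047790527) [202.86765897 209.05844202 216.30933251 216.91646512]
rod top z [206.51725341 207.85011953 208.53378623] left [632.44640095 -29.98103784 206.47433518] right [641.98845421 -96.26082245 206.57670077]
0.73 174.07999999999998 299.008 [626.80962266  -3.97529563 205.        ] [628.78897276  -4.23001912 212.74714176]
```

View pics/w5.png

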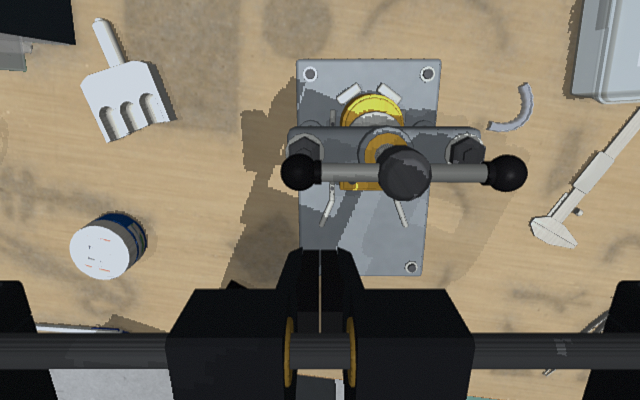

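The wrist view shows the flask's round end seated in the V-stop at (372,110), and the T-bar balls at (300,172) and (507,173). The T-bar axis is about (636.3,-62.6). The rod lies at 100.5° and about 204 high. I'll compute the cranking rows.

```bash
python3 - <<'E'
import numpy as np
p=lambda d:42*np.array([np.cos(np.radians(d)),np.sin(np.radians(d))])
for d in range(140,-220,-20): print(d,(p(d)+[636.3,-62.6]).round(1),((p(d-20)-p(d))/60).round(2))
E
```

```text
140 [604.1 -35.6] [0.19 0.16]
120 [615.3 -26.2] [0.23 0.08]
100 [629.  -21.2] [0.24 0.  ]
80 [643.6 -21.2] [ 0.23 -0.08]
60 [657.3 -26.2] [ 0.19 -0.16]
40 [668.5 -35.6] [ 0.12 -0.21]
20 [675.8 -48.2] [ 0.04 -0.24]
0 [678.3 -62.6] [-0.04 -0.24]
-20 [675.8 -77. ] [-0.12 -0.21]
-40 [668.5 -89.6] [-0.19 -0.16]
-60 [657.3 -99. ] [-0.23 -0.08]
-80 [ 643.6 -104. ] [-0.24  0.  ]
-100 [ 629. -104.] [-0.23  0.08]
-120 [615.3 -99. ] [-0.19  0.16]
-140 [604.1 -89.6] [-0.12  0.21]
-160 [596.8 -77. ] [-0.04  0.24]
-180 [594.3 -62.6] [0.04 0.24]
-200 [596.8 -48.2] [0.12 0.21]
```

Request:
servo_tool(slide=[[0.09,-0.26,0],[0,0,-0.5],[0,0,-0.4],[0,0,-0.22],[0,0,0]], dr=[[0,0,0],[-0.02,0.2,0],[0,0,0],[0,0,0],[0,0,0]])

```text
clock: 13.32
eef_pos: [602.6, -37.2, 192.1]
ee_rot: [[0.99, 0.141, 0.011], [0.141, -0.99, 0.013], [0.013, -0.011, -1.0]]
force: [-1.0, -0.2, 0.1]
gripper_width: 0.8
gripper_force: 0.0
```

Request:
servo_tool(slide=[[0.2,0.18,-0.01],[0.23,0.08,-0.01],[0.24,0,-0.01],[0.23,-0.08,-0.01],[0.19,-0.16,-0.01]], dr=[[0,0,0],[0,0,0],[0,0,0],[0,0,0],[0,0,0]])

```text
clock: 13.95
eef_pos: [667.5, -34.5, 190.2]
ee_rot: [[0.99, 0.143, 0.009], [0.143, -0.99, 0.014], [0.011, -0.013, -1.0]]
force: [-7.3, 5.0, 0.5]
gripper_width: 0.5
gripper_force: 3.6
```

Request:
servo_tool(slide=[[0.12,-0.21,-0.01],[0.04,-0.24,-0.01],[-0.04,-0.24,-0.01],[-0.12,-0.21,-0.01],[-0.19,-0.16,-0.01]], dr=[[0,0,0],[0,0,0],[0,0,0],[0,0,0],[0,0,0]])

```text
clock: 14.58
eef_pos: [656.9, -95.2, 187.1]
ee_rot: [[0.99, 0.144, 0.013], [0.143, -0.989, 0.021], [0.015, -0.019, -1.0]]
force: [3.6, 29.4, 0.4]
gripper_width: 0.3
gripper_force: 17.0
```

Request:
servo_tool(slide=[[-0.23,-0.08,-0.01],[-0.24,0,-0.01],[-0.23,0.08,-0.01],[-0.19,0.16,-0.01],[-0.12,0.21,-0.01]], dr=[[0,0,0],[0,0,0],[0,0,0],[0,0,0],[0,0,0]])

```text
clock: 15.2
eef_pos: [598.4, -79.0, 185.8]
ee_rot: [[0.99, 0.14, 0.021], [0.14, -0.99, 0.007], [0.022, -0.004, -1.0]]
force: [7.8, -11.6, -0.5]
gripper_width: 0.1
gripper_force: 5.4
```

Request:
servo_tool(slide=[[-0.04,0.24,-0.01],[0.04,0.24,-0.01],[0.12,0.21,-0.01],[0.19,0.16,-0.01],[0.23,0.08,-0.01]], dr=[[0,0,0],[0,0,0],[0,0,0],[0,0,0],[0,0,0]])

```text
clock: 15.82
eef_pos: [627.3, -23.9, 181.5]
ee_rot: [[0.99, 0.14, 0.007], [0.14, -0.99, 0.008], [0.008, -0.007, -1.0]]
force: [-16.4, -8.3, 3.6]
gripper_width: 0.1
gripper_force: 7.0
```

Request:
servo_tool(slide=[[0.24,0,-0.01],[0.23,-0.08,-0.01],[0.19,-0.16,-0.01]], dr=[[0,0,0],[0,0,0],[0,0,0]])

```text
clock: 16.2
eef_pos: [667.5, -34.5, 179.3]
ee_rot: [[0.99, 0.143, 0.009], [0.143, -0.99, 0.014], [0.011, -0.013, -1.0]]
force: [-6.9, 6.3, 1.5]
gripper_width: 0.4
gripper_force: 3.7
```

```bash
python3 - <<'E'
from h import *
s=observe(); print(s["clock"],s["eef_pos"].round(1),s["force"].round(1))
for n in ("wrist","top"):
    Q=read_camera(n); W=world(Q); z=W[...,2]
    g=(z>180)&(z<225)&(np.hypot(W[...,0]-636.3,W[...,1]+62.6)<75)
    B=W[g]; hd=np.hypot(W[...,0]-636.3,W[...,1]+62.6)<10
    print(n,g.sum(),"head top",np.percentile(z[g&hd],[50,90]) if (g&hd).any() else None)
    for d in landmark_of("ball_a",Q)[:3]:
        r,c=d["point"][0]*400,d["point"][1]*640; print(round(d["conf"],2),int(r),int(c),plane(Q,r,c,197).round(1))
    if n=="wrist": save(Q,"w6.png")
E
```

```text
16.2 [667.5 -34.5 179.3] [-6.9  6.3  1.5]
wrist 8114 head top None
0.77 229 362 [695.5 -48.3 197. ]
top 75 head top [206.84935971 209.28913639]
```

View pics/w6.png

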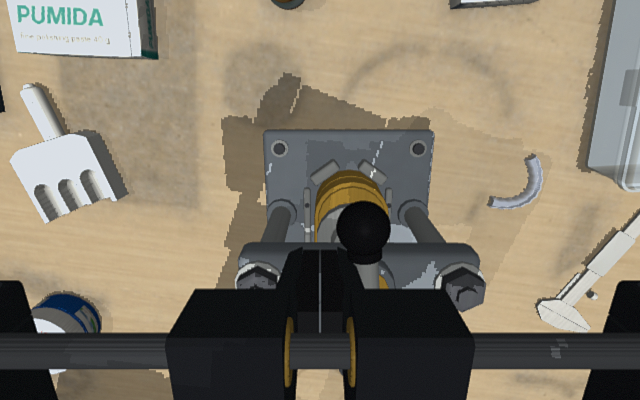

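The wrist view shows the bar following, with its ball now at (362,230) ahead of the fingers. I'll keep cranking, watching for it to go stiff.

Request:
servo_tool(slide=[[0.1,-0.21,0],[0.03,-0.23,0],[-0.05,-0.23,0]], dr=[[0,0,0],[0,0,0],[0,0,0]])

```text
clock: 16.77
eef_pos: [673.1, -73.4, 178.7]
ee_rot: [[0.99, 0.144, 0.012], [0.144, -0.989, 0.017], [0.014, -0.015, -1.0]]
force: [2.0, 10.4, -1.4]
gripper_width: 0.6
gripper_force: 4.2
```

Request:
servo_tool(slide=[[-0.12,-0.19,0],[-0.19,-0.14,0]], dr=[[0,0,0],[0,0,0]])

```text
clock: 17.02
eef_pos: [655.4, -93.7, 179.1]
ee_rot: [[0.99, 0.143, 0.016], [0.143, -0.99, 0.016], [0.018, -0.014, -1.0]]
force: [15.7, 21.0, -1.8]
gripper_width: 0.5
gripper_force: 14.0
```

Request:
servo_tool(slide=[[-0.22,-0.07,0],[-0.22,0.01,0]], dr=[[0,0,0],[0,0,0]])

```text
clock: 17.27
eef_pos: [633.7, -98.4, 180.7]
ee_rot: [[0.989, 0.142, 0.032], [0.141, -0.99, 0.012], [0.033, -0.007, -0.999]]
force: [38.5, -0.8, -7.4]
gripper_width: 0.4
gripper_force: 15.4
```

Request:
servo_tool(slide=[[-0.1,0.02,0],[0,0,0]], dr=[[0,0,0],[0,0,0]])

```text
clock: 17.52
eef_pos: [627.2, -99.6, 181.6]
ee_rot: [[0.99, 0.141, 0.031], [0.141, -0.99, 0.007], [0.031, -0.003, -1.0]]
force: [28.7, -4.6, -4.8]
gripper_width: 0.7
gripper_force: 11.9
```

Request:
servo_tool(slide=[[-0.14,0.06,0],[0,0,0]], dr=[[0,0,0],[0,0,0]])

```text
clock: 17.77
eef_pos: [618.7, -97.6, 182.0]
ee_rot: [[0.99, 0.14, 0.031], [0.14, -0.99, 0.004], [0.031, 0.0, -1.0]]
force: [26.3, -11.4, -2.0]
gripper_width: 0.1
gripper_force: 12.2
```

```bash
python3 - <<'E'
from h import *
s=observe(); print(s["force"],s["ft_torque"],s["eef_pos"])
P=read_camera("wrist"); S=read_camera("scene")
for Q in (P,S):
  for d in landmark_of("ball_a",Q)[:3]:
    r,c=d["point"][0]*400,d["point"][1]*640; print(round(d["conf"],2),int(r),int(c),plane(Q,r,c,192).round(1))
save(P,"w7.png")
E
```

```text
[ 26.26267069 -11.40545613  -2.03258979] [-1.93420834 -4.16655113 -0.26431293] [618.7438944  -97.5758239  181.98921331]
0.97 94 167 [685.9 -31.7 192. ]
0.75 166 280 [700.2 -37.8 192. ]
0.53 172 326 [588.9 -90.5 192. ]
```

Request:
servo_tool(slide=[[-0.14,0.1,0],[0,0,0]], dr=[[0,0,0],[0,0,0]])

```text
clock: 18.23
eef_pos: [610.0, -92.9, 182.3]
ee_rot: [[0.99, 0.14, 0.03], [0.14, -0.99, 0.002], [0.03, 0.002, -1.0]]
force: [23.0, -18.3, 0.1]
gripper_width: 0.1
gripper_force: 12.5
```

Request:
servo_tool(slide=[[-0.1,0.12,0],[0,0,0]], dr=[[0,0,0],[0,0,0]])

```text
clock: 18.48
eef_pos: [603.6, -86.9, 182.3]
ee_rot: [[0.99, 0.14, 0.028], [0.14, -0.99, -0.0], [0.028, 0.004, -1.0]]
force: [19.8, -24.4, 1.1]
gripper_width: 0.2
gripper_force: 13.5
```

Request:
servo_tool(slide=[[-0.1,0.17,0],[0,0,0]], dr=[[0,0,0],[0,0,0]])

```text
clock: 18.73
eef_pos: [598.2, -78.9, 181.9]
ee_rot: [[0.99, 0.138, 0.03], [0.138, -0.99, -0.004], [0.029, 0.008, -1.0]]
force: [24.0, -34.5, -6.0]
gripper_width: 0.2
gripper_force: 16.8
```

Request:
servo_tool(slide=[[-0.05,0.2,0],[0,0,0]], dr=[[0,0,0],[0,0,0]])

```text
clock: 18.98
eef_pos: [593.1, -67.1, 181.5]
ee_rot: [[0.99, 0.138, 0.023], [0.138, -0.99, -0.004], [0.022, 0.007, -1.0]]
force: [9.1, -36.6, 0.6]
gripper_width: 0.3
gripper_force: 16.0
```

Request:
servo_tool(slide=[[0.05,0.22,0],[0,0,0]], dr=[[0,0,0],[0,0,0]])

```text
clock: 19.23
eef_pos: [594.1, -52.8, 180.9]
ee_rot: [[0.99, 0.139, 0.016], [0.139, -0.99, -0.001], [0.016, 0.004, -1.0]]
force: [-4.2, -32.3, 5.0]
gripper_width: 0.5
gripper_force: 14.3
```

Request:
servo_tool(slide=[[0.1,0.2,0],[0,0,0]], dr=[[0,0,0],[0,0,0]])

```text
clock: 19.48
eef_pos: [598.0, -45.8, 180.7]
ee_rot: [[0.99, 0.138, 0.009], [0.138, -0.99, -0.01], [0.008, 0.012, -1.0]]
force: [-18.7, -58.9, 7.4]
gripper_width: 0.4
gripper_force: 27.3
```

```bash
python3 - <<'E'
from h import *
s=observe(); r=s["eef_pos"][:2]-[636.3,-62.6]; F=s["force"]; print("T",(r[0]*F[1]-r[1]*F[0])/1e3)
P=read_camera("wrist"); S=read_camera("scene"); 
for Q in (P,S):
  for d in landmark_of("ball_a",Q)[:3]:
    a,c=d["point"][0]*400,d["point"][1]*640; print(round(d["conf"],2),int(a),int(c),plane(Q,a,c,192).round(1))
W=world(P); o=np.array([636.4,-63.0]); a=np.radians(8.3); u=np.array([np.cos(a),np.sin(a)]); n=np.array([-u[1],u[0]])
D=W[...,:2]-o; px=D@u; py=D@n; m=yellow(P)&(abs(px)<60)&(abs(py)<45)&(W[...,2]<75)
print(m.sum(),np.percentile(px[m],[1,99]),np.percentile(py[m],[1,99]),np.percentile(W[m][:,2],[50,90]))
v=np.vstack([np.hstack([P["img"],S["img"]])])[100:400,:,::-1]
cv2.imwrite("pics/w8.png",np.hstack([P["img"][:300,150:550,::-1],cv2.resize(S["img"][140:265,265:385,::-1],(288,300))]))
E
```

```text
T 2.57117887441522
0.81 276 257 [595.4 -20.  192. ]
0.74 105 504 [ 678.9 -104.3  192. ]
0.49 186 308 [589.8 -20.2 192. ]
1680 [-51.1482767   39.89239023] [-28.71722142  28.11982398] [61.15556375 62.41243014]
```

View pics/w8.png

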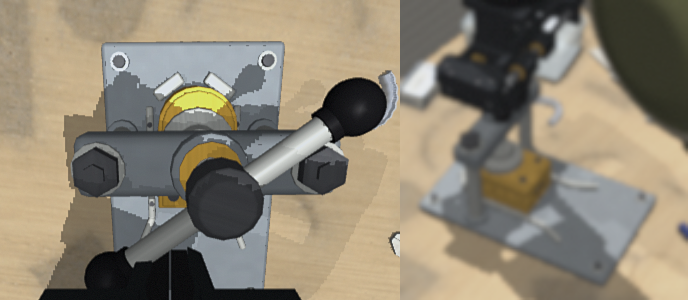

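The left half shows the flask seated at the V-stop (198,105) under the plate, with the bar lying diagonally. The right half shows the flask clamped upright. The bar has stiffened to 2.6 N m. I'll give it one small nudge to confirm, then back off.

Request:
servo_tool(slide=[[0.03,0.07,0],[0,0,0]], dr=[[0,0,0],[0,0,0]])

```text
clock: 19.92
eef_pos: [598.6, -44.9, 180.7]
ee_rot: [[0.991, 0.136, 0.006], [0.136, -0.991, -0.015], [0.004, 0.016, -1.0]]
force: [-27.5, -72.0, 10.0]
gripper_width: 0.2
gripper_force: 35.4
```

Request:
servo_tool(slide=[[-0.15,-0.2,0],[-0.15,-0.1,0],[0,0,0.5],[-0.2,0,0.8],[-0.5,0,0.6]], dr=[[0,0,0],[0,0,0],[0,0,0],[0,0,0],[0,0,0]])

```text
clock: 20.55
eef_pos: [541.0, -47.9, 295.0]
ee_rot: [[0.99, 0.142, 0.015], [0.142, -0.99, 0.011], [0.016, -0.009, -1.0]]
force: [-0.8, -0.5, 0.0]
gripper_width: 0.3
gripper_force: 0.0
```

Request:
servo_tool(slide=[[-0.9,0,0],[-0.9,0,0],[0,0,0],[0,0,0]], dr=[[0,0,0],[0,0,0],[0,0,0],[0,0,0]])

```text
clock: 21.05
eef_pos: [433.7, -47.8, 293.4]
ee_rot: [[0.99, 0.142, 0.014], [0.142, -0.99, 0.011], [0.016, -0.009, -1.0]]
force: [-0.7, 0.5, -0.1]
gripper_width: 0.5
gripper_force: 0.0
```

```bash
python3 - <<'E'
from h import *
s=observe(); print(s["clock"],s["eef_pos"].round(1),s["force"].round(1))
P=read_camera("wrist"); T=read_camera("top")
for Q in (P,T):
  for d in landmark_of("ball_a",Q)[:3]:
    a,c=d["point"][0]*400,d["point"][1]*640; print(round(d["conf"],2),plane(Q,a,c,190).round(1))
  for k in("pot","comb","aligner"):
    for d in regions_of(k,Q)[:1]: print(k,round(d["conf"],2),np.median(cloud(Q,d["pixels"]),0).round(0))
W=world(P); o=np.array([636.4,-63.0]); a=np.radians(8.3); u=np.array([np.cos(a),np.sin(a)]); n=np.array([-u[1],u[0]])
D=W[...,:2]-o; px=D@u; py=D@n; z=W[...,2]; m=yellow(P)&(abs(px)<60)&(abs(py)<45)&(z<75)
print(m.sum(),np.percentile(px[m],[1,99]),np.percentile(py[m],[1,99]),np.percentile(z[m],[50,90]))
k=m&(z<58)&(z>20)&(px<-45); print(np.polyfit(py[k],px[k],1) if k.sum()>50 else k.sum())
E
```

```text
21.05 [433.7 -47.8 293.4] [-0.7  0.5 -0.1]
pot 0.77 [465. 203.  42.]
0.95 [588.1 -91.2 190. ]
0.78 [691.8 -33.  190. ]
0.36 [507.9 -74.5 190. ]
pot 0.95 [463. 209.  43.]
comb 0.95 [636. 198.  18.]
aligner 0.7 [ 671. -226.    9.]
962 [-53.56031104 -44.76390814] [-29.01436244  29.20385569] [57.39291489 62.10458716]
[ 1.51327709e-02 -5.22312012e+01]
```

The pictures are used up and the bar's reading has changed, so I'll check its angle from the depth data.

```bash
python3 - <<'E'
from h import *
for n in ("top","scene","wrist"):
    Q=read_camera(n); W=world(Q); z=W[...,2]; d=np.hypot(W[...,0]-636.3,W[...,1]+62.6)
    g=(z>175)&(z<225)&(d<76)&(d>18); B=W[g]
    if len(B)<20: print(n,len(B)); continue
    V=B[:,:2]-[636.3,-62.6]; ang=np.degrees(np.arctan2(V[:,1],V[:,0])); h,e=np.histogram(ang,24,(-180,180)); print(n,len(B),[(int(e[i]),int(h[i])) for i in np.argsort(-h)[:6]],"ball top",np.percentile(B[:,2],95))
    k=(d<10)&(z>150); print("head top",np.median(z[k]) if k.any() else None)
    k=(z>62)&(z<100)&(d<30); print("plate-level pts",k.sum())
E
```

```text
top 355 [(-150, 112), (30, 112), (-165, 67), (15, 60), (-135, 3), (45, 1)] ball top 200.48280279516482
head top 203.68930492816708
plate-level pts 129
scene 214 [(-165, 88), (30, 83), (45, 20), (-150, 14), (-180, 4), (15, 2)] ball top 199.02388998803488
head top 201.51352345832504
plate-level pts 176
wrist 0
```

The depth data agree that the bar is now at -151°, about 70° back from where I left it. I'll re-engage behind that arm, see how it resists, and then ease off slowly while watching it.

Request:
servo_tool(slide=[[0.63,-0.18,0],[0.63,-0.18,0],[0.63,-0.18,0],[0.63,-0.18,0],[0.6,-0.18,0]], dr=[[0,0,0],[0,0,0],[0,0,0],[0,0,0],[0,0,0]])

```text
clock: 22.32
eef_pos: [621.4, -101.8, 292.3]
ee_rot: [[0.99, 0.142, 0.011], [0.142, -0.99, 0.013], [0.013, -0.011, -1.0]]
force: [-0.9, -0.7, 0.5]
gripper_width: 0.2
gripper_force: 0.0
```

Request:
servo_tool(slide=[[0,0,-0.4],[0,0,-0.6],[0,0,-0.6],[0,0,-0.25],[0,0,0]], dr=[[0,0,0],[0,0,0],[0,0,0],[0,0,0],[0,0,0]])

```text
clock: 22.95
eef_pos: [620.1, -101.4, 181.4]
ee_rot: [[0.99, 0.142, 0.011], [0.142, -0.99, 0.013], [0.013, -0.011, -1.0]]
force: [-0.3, -0.6, 0.6]
gripper_width: 0.6
gripper_force: 0.0
```

Request:
servo_tool(slide=[[-0.1,0.05,0],[0,0,0]], dr=[[0,0,0],[0,0,0]])

```text
clock: 23.2
eef_pos: [615.3, -99.4, 183.4]
ee_rot: [[0.99, 0.142, 0.017], [0.142, -0.99, 0.009], [0.019, -0.007, -1.0]]
force: [6.2, -4.4, -3.0]
gripper_width: 0.4
gripper_force: 3.3
```

Request:
servo_tool(slide=[[-0.08,0.06,0],[0,0,0]], dr=[[0,0,0],[0,0,0]])

```text
clock: 23.45
eef_pos: [611.1, -96.2, 183.8]
ee_rot: [[0.99, 0.141, 0.019], [0.141, -0.99, 0.008], [0.02, -0.006, -1.0]]
force: [9.0, -5.9, -2.7]
gripper_width: 0.5
gripper_force: 4.5
```

```bash
cat >> h.py <<'E'
def rod():
    s=observe(); r=s["eef_pos"][:2]-[636.3,-62.6]; F=s["force"]
    out=[]
    for n in ("wrist","scene","top"):
        Q=read_camera(n)
        for d in landmark_of("ball_a",Q)[:3]:
            a,c=d["point"][0]*400,d["point"][1]*640; p=plane(Q,a,c,189)[:2]-[636.3,-62.6]
            if 45<np.hypot(*p)<80 and d["conf"]>.4: out.append((n,round(d["conf"],2),round(np.degrees(np.arctan2(p[1],p[0])))))
    print(s["clock"],"finger ang",round(np.degrees(np.arctan2(r[1],r[0]))),"r",np.hypot(*r).round(1),"T",((r[0]*F[1]-r[1]*F[0])/1e3).round(2),out)
E
python3 -c "from h import *; rod()"
```

```text
23.45 finger ang -127 r 42.0 T 0.45 [('wrist', 0.72, 23), ('scene', 0.73, -154), ('scene', 0.69, 24), ('top', 0.59, 23)]
```

Request:
servo_tool(slide=[[-0.1,0.12,0],[-0.06,0.12,0],[0,0,0]], dr=[[0,0,0],[0,0,0],[0,0,0]])

```text
clock: 24.12
eef_pos: [602.4, -83.6, 184.2]
ee_rot: [[0.99, 0.14, 0.023], [0.14, -0.99, 0.005], [0.023, -0.002, -1.0]]
force: [13.7, -13.9, -4.0]
gripper_width: 0.6
gripper_force: 8.5
```

```bash
python3 -c "from h import *; rod()"
```

```text
24.125 finger ang -148 r 39.9 T 0.76 [('wrist', 0.86, 4), ('scene', 0.72, 3), ('scene', 0.71, -171), ('top', 0.43, -179)]
```

Request:
servo_tool(slide=[[-0.08,0.17,0],[-0.03,0.19,0],[0,0,0]], dr=[[0,0,0],[0,0,0],[0,0,0]])

```text
clock: 24.8
eef_pos: [594.9, -64.6, 185.6]
ee_rot: [[0.99, 0.14, 0.02], [0.14, -0.99, -0.0], [0.02, 0.003, -1.0]]
force: [-1.4, -26.0, 8.1]
gripper_width: 0.8
gripper_force: 12.1
```

Request:
servo_tool(slide=[[0.03,0.2,0],[0.08,0.18,0],[0,0,0]], dr=[[0,0,0],[0,0,0],[0,0,0]])

```text
clock: 25.18
eef_pos: [599.9, -46.7, 185.7]
ee_rot: [[0.99, 0.138, 0.015], [0.138, -0.99, -0.009], [0.013, 0.011, -1.0]]
force: [-13.3, -51.4, 12.2]
gripper_width: 0.4
gripper_force: 22.5
```

```bash
python3 -c "from h import *; rod()"
```

```text
25.175 finger ang 156 r 39.7 T 2.08 [('wrist', 0.62, 135), ('wrist', 0.56, -46)]
```

Request:
servo_tool(slide=[[-0.03,-0.1,0],[-0.03,-0.1,0],[0,0,0]], dr=[[0,0,0],[0,0,0],[0,0,0]])

```text
clock: 25.85
eef_pos: [596.4, -53.4, 185.5]
ee_rot: [[0.99, 0.14, 0.016], [0.14, -0.99, 0.002], [0.016, -0.0, -1.0]]
force: [-8.7, -23.4, 11.6]
gripper_width: 0.1
gripper_force: 13.2
```

```bash
python3 -c "from h import *; rod()"
```

```text
25.85 finger ang 167 r 40.9 T 1.01 [('wrist', 0.83, -39), ('wrist', 0.76, 144), ('scene', 0.62, 141), ('top', 0.48, -40)]
```

Request:
servo_tool(slide=[[0.0,-0.2,0],[0.03,-0.2,0],[0,0,0]], dr=[[0,0,0],[0,0,0],[0,0,0]])

```text
clock: 26.52
eef_pos: [597.4, -76.0, 184.5]
ee_rot: [[0.99, 0.14, 0.013], [0.14, -0.99, 0.005], [0.013, -0.004, -1.0]]
force: [-10.2, -16.0, 8.8]
gripper_width: 0.4
gripper_force: 9.5
```

```bash
python3 -c "from h import *; rod()"
```

```text
26.525 finger ang -161 r 41.1 T 0.49 [('wrist', 0.78, -8), ('scene', 0.5, 167), ('scene', 0.49, -178)]
```

It does spring back elastically, settling where the screw friction balances the clamp. I'll ease it off slowly so it keeps as much clamp as possible.

Request:
servo_tool(slide=[[0.04,-0.08,0],[0.04,-0.08,0],[0,0,0],[0,0,0]], dr=[[0,0,0],[0,0,0],[0,0,0],[0,0,0]])

```text
clock: 27.32
eef_pos: [602.9, -84.5, 184.1]
ee_rot: [[0.99, 0.141, 0.015], [0.141, -0.99, 0.006], [0.015, -0.004, -1.0]]
force: [-3.8, -12.9, 3.9]
gripper_width: 0.2
gripper_force: 8.9
```

```bash
python3 -c "from h import *; rod()"
```

```text
27.325 finger ang -147 r 39.9 T 0.35 [('wrist', 0.87, 6), ('scene', 0.67, 1), ('scene', 0.5, -162)]
```

Request:
servo_tool(slide=[[0.05,-0.06,0],[0.06,-0.06,0],[0,0,0],[0,0,0]], dr=[[0,0,0],[0,0,0],[0,0,0],[0,0,0]])

```text
clock: 28.12
eef_pos: [609.7, -90.5, 183.6]
ee_rot: [[0.99, 0.142, 0.015], [0.141, -0.99, 0.009], [0.016, -0.006, -1.0]]
force: [-1.3, -7.5, -0.4]
gripper_width: 0.6
gripper_force: 3.6
```

```bash
python3 -c "from h import *; rod()"
```

```text
28.125 finger ang -134 r 38.5 T 0.16 [('wrist', 0.78, 16), ('scene', 0.77, -164), ('scene', 0.69, 17), ('top', 0.42, 12)]
```

Request:
servo_tool(slide=[[0.08,-0.06,0],[0.08,-0.05,0],[0,0,0],[0,0,0]], dr=[[0,0,0],[0,0,0],[0,0,0],[0,0,0]])

```text
clock: 28.92
eef_pos: [619.5, -95.6, 182.3]
ee_rot: [[0.99, 0.142, 0.014], [0.142, -0.99, 0.012], [0.015, -0.01, -1.0]]
force: [3.0, -3.6, 3.1]
gripper_width: 0.5
gripper_force: 2.3
```

```bash
python3 -c "from h import *; rod()"
```

```text
28.925 finger ang -117 r 37.1 T 0.16 [('wrist', 0.9, 28), ('scene', 0.84, 17), ('scene', 0.59, -149)]
```

Request:
servo_tool(slide=[[0.08,-0.08,0],[0,0,0.5],[0,0,0.8],[-0.6,0,0.6],[-0.9,0,0]], dr=[[0,0,0],[0,0,0],[0,0,0],[0,0,0],[0,0,0]])

```text
clock: 29.85
eef_pos: [533.5, -100.1, 296.8]
ee_rot: [[0.99, 0.143, 0.014], [0.143, -0.99, 0.012], [0.015, -0.01, -1.0]]
force: [-0.3, 0.0, 0.2]
gripper_width: 0.4
gripper_force: 0.0
```

Request:
servo_tool(slide=[[-0.9,0,0],[-0.6,0,0],[0,0,0],[0,0,0]], dr=[[0,0,0],[0,0,0],[0,0,0],[0,0,0]])

```text
clock: 30.35
eef_pos: [444.2, -100.2, 295.3]
ee_rot: [[0.99, 0.142, 0.011], [0.142, -0.99, 0.013], [0.013, -0.012, -1.0]]
force: [-0.6, -0.6, 0.4]
gripper_width: 0.7
gripper_force: 0.0
```

```bash
python3 - <<'E'
from h import *
rod(); s=observe(); print(s["eef_pos"].round(1),s["force"].round(1))
P=read_camera("wrist")
W=world(P); o=np.array([636.4,-63.0]); a=np.radians(8.3); u=np.array([np.cos(a),np.sin(a)]); n=np.array([-u[1],u[0]])
D=W[...,:2]-o; px=D@u; py=D@n; z=W[...,2]; m=yellow(P)&(abs(px)<60)&(abs(py)<45)&(z<75)
print(m.sum(),np.percentile(px[m],[1,99]),np.percentile(py[m],[1,99]),np.percentile(z[m],[50,90]))
k=m&(z<58)&(z>20)&(px<-45); print(np.polyfit(py[k],px[k],1),np.polyfit(z[k],px[k],1))
S=read_camera("scene"); W=world(S); D=W[...,:2]-o; px=D@u; py=D@n; z=W[...,2]; d=np.hypot(px,py)
k=(d<32)&(z>55)&(z<110); h,e=np.histogram(z[k],11,(55,110)); print("z hist around plate",h)
E
```

```text
30.35 finger ang -169 r 195.7 T 0.09 [('scene', 0.91, 33), ('scene', 0.77, -137), ('top', 0.69, -148), ('top', 0.59, 32)]
[ 444.1 -100.2  295.2] [0.1 0.3 0.2]
1048 [-53.5221704  -42.23434068] [-29.34365591  28.42507996] [58.19099707 62.18843853]
[ 8.10506888e-03 -5.21833954e+01] [  0.06684974 -55.41532585]
z hist around plate [14 36 35 69 21 21  6  3  3  0  0]
```

```bash
cat > pca.py <<'E'
from h import *
a=[]
for i in range(3):
    Q=read_camera("top"); W=world(Q); z=W[...,2]; d=np.hypot(W[...,0]-636.3,W[...,1]+62.6); B=W[(z>180)&(z<215)&(d<76)&(d>18)][:,:2]
    a.append(np.degrees(np.arctan(np.polyfit(B[:,0],B[:,1],1)[0])))
print(np.round(a,1))
E
python3 pca.py
```

```text
[32.3 32.3 32.3]
```

Request:
servo_tool(slide=[[0,0,0],[0,0,0],[0,0,0],[0,0,0],[0,0,0]], dr=[[0,0,0],[0,0,0],[0,0,0],[0,0,0],[0,0,0]])

```text
clock: 31.52
eef_pos: [443.7, -100.2, 295.5]
ee_rot: [[0.99, 0.142, 0.012], [0.142, -0.99, 0.013], [0.013, -0.011, -1.0]]
force: [0.2, 0.6, -0.1]
gripper_width: 0.1
gripper_force: 0.0
```

Request:
servo_tool(slide=[[0,0,0],[0,0,0],[0,0,0],[0,0,0],[0,0,0]], dr=[[0,0,0],[0,0,0],[0,0,0],[0,0,0],[0,0,0]])

```text
clock: 32.15
eef_pos: [443.8, -100.2, 295.5]
ee_rot: [[0.99, 0.142, 0.012], [0.142, -0.99, 0.013], [0.013, -0.011, -1.0]]
force: [-0.6, 0.5, -0.2]
gripper_width: 0.3
gripper_force: 0.0
```

```bash
python3 pca.py
```

```text
[32.3 32.3 32.3]
```

```bash
python3 -c "from station import *; print(job_done())"
```

```text
the job is handed in; nothing more can be done
None
```

I handed the job in at about 32 s: the flask is upright and home against the stop. I wound the bar down about 1.9 turns until it went stiff at about 3 N m. When I let go it sprang back about 75° and then held still, so the plate still presses on the flask but less hard than at full wind. I did not tug the flask to test the hold. The pot, comb and aligner are where they were.

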